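# Load the collet holder and hold its collar home

## Task

Take the plain long plug (not the short one, not the one with a head) out of the pocket tray and stand it in the bore of the holder, all the way down. Then turn the knurled collar on the holder, without lifting it off, until its hidden keyways drop over the pins, and push it fully home against its spring. Finish while still holding the collar pushed home (do not let go), and leave the other two parts in their pockets and the other things on the bench where they are.

Things in the scene. Friction and masses are not known exactly. Their poses are not given: they have to be found in the camera images.
- plug_mid (a point): centre of the plain long plug to load: a bare steel cylinder, 12 mm diameter, 34 mm long (30 g), loose. It stands upright in one of the three pockets of the tray (any of the three); its lower 8 mm are in the pocket, 26 mm stick out. z along the plug.
- stub_mid (a point): centre of a short steel plug, 12 mm diameter, 18 mm long, standing in another pocket. Not needed, stays there.
- headed_mid (a point): centre of a headed steel plug, 34 mm long: 12 mm diameter foot, 22 mm diameter head on the upper 12 mm, standing in another pocket. Not needed, stays there.
- tray: grey pocket tray, fixed to the bench: plate 186 x 60 x 14 mm, origin at the centre of its underside, x along its length. Three round pockets, 14 mm wide, 8 mm deep, at x = -62, 0 and +62 mm; their floors are 6 mm above the bench.
- bore_mouth (a point): the holder: centre of the mouth of its bore, 65 mm above the bench, in the top of a fixed upright steel spigot, 29 mm diameter. The bore is 15 mm wide and 20 mm deep, so a seated plug stands out 14 mm. Foot, spigot and collar share this vertical axis.
- holder: the holder's foot, fixed to the bench: a round grey flange, 90 mm wide, 10 mm high, origin at the centre of its underside. Three stub pins, 6 mm thick, stick out 5 mm from the spigot, 120 degrees apart, tops 28 mm above the bench, hidden under the collar. Which way they point is not known (not given by these axes).
- collar_mid (a point): centre of the knurled steel collar, a loose upright ring round the spigot: 46 mm outside diameter, 36 mm high, about 130 g, 3 mm of diametral play on the spigot; z up. At the start it rests on the three pins, centre 46 mm above the bench, top 64 mm. Home, on its solid stop, its centre is 36 mm above the bench.
- collar_foot (a point): centre of the collar's lower end. Inside it, not visible, are three keyways, 120 degrees apart, 12 mm wide, 13 mm high. They start 20 to 75 degrees off the pins: turn clockwise seen from above to meet them (they drop over the pins within about 10 degrees of true). The collar then sinks 2 mm onto the spring ring and must be pushed down 8 mm more, to its stop.
- spring_ring (a joint): thin sprung ring under the collar, in m: 0 = free, grows as the collar presses it down, 0.008 with the collar home. It pushes up with 3 N when first touched, 7.8 N at home, so an unheld collar rises again.
- sprocket: bare steel sprocket lying on the bench on the robot's side of the holder, 76 mm, 8 mm high; stays there
- pedal_a: black pedal lying beyond the holder, 63 x 107 x 24 mm; stays there
- hex_set: folding hex key set in a sheet-metal body, lying beyond the holder in front of two cartons, 30 x 90 x 22 mm; stays there
- grease_tub: round tub with a lid beyond the tray, 64 mm, 51 mm high; stays there
- clamp_ring: black clamp ring lying between the tray, the vice and the holder, 54 x 63 mm, 14 mm high; stays there
There are look-alikes about, which are no part of the job. What is shaped like the part that bears collar_mid but blue or yellow is not meant.

How it is judged (in metres and radians):
On the way, in this order (a step that is already met when the one before it is completed fails the run):
1. the plain long plug stands in the bore, all the way down (horizontal distance between plug_mid and bore_mouth below 0.004 m and z of plug_mid in the frame of bore_mouth below 0 m), for 0.2 s.
2. the collar has dropped over the pins and is pushed home (z of collar_mid in the frame of bore_mouth below -0.027 m and value of joint spring_ring above 0.006 m), for 0.2 s.
At the end, for the whole second after the job is handed in: The fingers hold the collar (contact force over 2 N) within 2 mm of its stop, spring ring pressed down more than 6 mm, collar upright and centred on the spigot within 4 mm; the plain long plug stands in the bore within 3 mm of its floor; the short and the headed plug are still in their pockets (all of step 1 and all of step 2 and horizontal distance between collar_mid and bore_mouth below 0.004 m and angle between collar_mid's own z axis and vertical below 0.12 rad and contact force between the fingers and collar above 2 N and z of stub_mid in the frame of tray below 0.019 m and z of headed_mid in the frame of tray below 0.027 m); the arm keeps its last pose, push and grip.
It fails at once if the collar is lifted off (more than 20 mm up) (z of collar_mid in the frame of bore_mouth above 0.001 m).
It fails at once if the short plug is moved more than 20 mm (distance of stub_mid from where it was at the start of the episode above 0.02 m).
It fails at once if the headed plug is moved more than 20 mm (distance of headed_mid from where it was at the start of the episode above 0.02 m).
It fails at once if a bystander is moved more than 30 mm (distance of any of sprocket, pedal_a, hex_set, grease_tub, clamp_ring from where it was at the start of the episode above 0.03 m).
It also fails if it takes over 56 s, if anything falls off the work surface, if the arm or the gripper's body presses on something with over 40 N, if the wrist force passes 120 N, or if a joint passes its speed limit or range.

## Robot

A 7-joint arm with a two-finger parallel gripper is mounted at the origin on a cart in front of the work surface, level with it; the furniture and walls round the work are solid. World frame = base frame: x ahead of the robot, y to its left, z up, the work surface at z = 0. Lengths are in m, angles in degrees, forces in N, time in s.
With the tool pointing down it reaches from about 0.35 to 0.9 m from the base axis. Payload 19.9 kg.
Tool frame: the origin (TCP) lies at the very end of the fingers, on their centre line; the grasp point (between the pads) lies 19 mm behind it; z points along the fingers, y is the line along which they close (so a half turn about z gives the same grasp; the last joint's range is limited). The gripper opens to 85 mm and grips with 20 to 120 N. Pads are 22 mm wide; open, the fingers measure 114 mm over their backs; the gripper's body (76 mm by 85 mm) begins 54 mm behind the grasp point. The pads swing forward as they close: fully open they stand 13 mm farther back than shut.
Start: joints at [62.252, 23.915, -0.59, 92.452, 0.269, 63.638, -3.037], TCP at [0.268, -0.565, 0.231] pointing down, gripper open.
Joint ranges: [-161.28, 161.28], [-22.2, 115.67], [-73.04, 71.86], [3.21, 147.25], [-68.34, 248.33], [10.77, 114.83], [-161.83, 161.83]. Speed limits (degrees/s): [108.29, 108.29, 136.94, 136.94, 172.46, 172.46, 172.46].

## Interface

Orientations are given as [roll, pitch, yaw] about the fixed x, y, z axes, in that order (R = Rz(yaw) Ry(pitch) Rx(roll)).
In Python, from station import get_state, snapshot, sign_off gives the robot as it stands. The module is installed in compiled form; this text tells all that it offers.
- The arm moves only by the shell command python3 -m inch 'ROWS' [FORCE]. ROWS is JSON, a list that holds one entry, the list of rows, each a list of 7 numbers: the turn, a rotation vector about the tool's x, y, z in degrees, then the shift along the tool's x, y, z in mm, then the closure in counts, from 0 (fully open) to 255 (shut). In form: [[[rx, ry, rz, dx, dy, dz, grip], ...]]. A call has exactly 10 rows; each row shifts and turns the commanded pose from where the row before left it, along the tool's axes as they then stand; what a row does not reach is not made up. A row lasts 1/8 s, in which the tool goes at most 62.5 mm and 10.7 degrees, less where a joint would pass 70% of its speed; a pose out of reach is approached as far as the arm can. A call with a gripper value outside its range is refused whole. The fingers move at their own pace and stop on an object; FORCE is the grip in N (left out, the last holds). Time passes only in rows, so rows that do not move let the fingers close, or fill a call up. It gives the time, the measured TCP pose, the force, the opening and the grip force at its end, in the units of the state.
- get_state(): the state, without advancing time (a new reading comes with each control period).
- snapshot(name): name is "side" or "top"; returns a dict with "pixels" (400x640x3 uint8, blue, green, red), "vfov" (degrees; the focal length in pixels is half the picture's height over the tangent of half this angle, whatever the lens; pixels are square), "cx", "cy" (the principal point, pixels), "R" (3x3) and "t" (3): a world point X has camera coordinates R X + t. Camera axes: x right, y down, z forward; pixel columns grow to the right and rows downward; lengths in m; the calibration is good to about 2 mm. A picture is of the moment at which its call begins. There is no depth.
- sign_off(): hands the job in; it is judged then, once.
The state is a dict: "t": time; "q": joint angles; "qvel": joint speeds; "joint_efforts": joint torques, N m; "tcp_pos": TCP position; "eef_rot": TCP orientation; "ft_force": force on the tool from outside, world axes, zero at the start; "wrist_torque": the same for the moment, N m; "opening": opening from 0.0 (shut) to 1.0 (fully open); "finger_force": force on a finger pad.
Only numpy, scipy, OpenCV 4.12 (cv2) and the standard library are available. Lean on these libraries where they do the work, as an engineer would, in place of code of your own. Each camera call takes 0.05 s, during which the arm holds its last target. There are 200 camera calls.

## Working session

There is one attempt and no reset: what is moved stays moved. The work goes in short steps, Python scripts to look and compute and a shell command to move; the robot and the scene stay as the last step left them, time stands still between calls to the robot, and variables do not carry over. Pictures are saved under pics/ and viewed, at most 10 in all, crops included, and the job is handed in when it is done.

```bash
mkdir -p pics; cat > h.py <<'E'
import numpy as np, cv2
from station import get_state, snapshot
def cam(n):
    s=snapshot(n); h=s["pixels"].shape[0]
    f=h/2/np.tan(np.radians(s["vfov"])/2)
    return s,f
def ray(s,f,u,v):
    R=np.array(s["R"]);t=np.array(s["t"])
    d=R.T@np.array([(u-s["cx"])/f,(v-s["cy"])/f,1]); return -R.T@t,d
def onz(s,f,u,v,z):
    c,d=ray(s,f,u,v); return c+d*(z-c[2])/d[2]
def proj(s,f,X):
    p=np.array(s["R"])@np.array(X)+np.array(s["t"]); return p[0]/p[2]*f+s["cx"],p[1]/p[2]*f+s["cy"]
E
python3 - <<'E'
from h import *
for n in("top","side"):
    s,f=cam(n); cv2.imwrite(f"pics/{n}0.png",s["pixels"]); print(n,f,s["cx"],s["cy"],-np.array(s["R"]).T@s["t"],s["R"])
    np.save(n+"0.npy",s,allow_pickle=True)
st=get_state(); print(st)
E
```

```text
top 393.56070003672227 323.1371520617094 204.31729308078874 [0.45334082 0.17320339 1.01452456] [[ 0.00117665 -0.99995459  0.00945669]
 [-0.99188869 -0.00236904 -0.1270874 ]
 [ 0.12710403 -0.00923045 -0.99184644]]
side 445.565033308154 310.12379517427667 195.83480292702868 [0.35944004 0.85792898 0.52999494] [[-0.93951674 -0.34186351  0.02091964]
 [-0.19905132  0.49529146 -0.84561512]
 [ 0.27872363 -0.79863365 -0.533383  ]]
{'t': 0.1, 'q': array([62.25112949, 23.94551134, -0.59254247, 92.48196713,  0.26891493,
       63.63876923, -3.03748143]), 'qvel': array([ 0.02004667, -0.16222201,  0.04439389, -0.01995911,  0.06802855,
        0.03014831,  0.03787225]), 'joint_efforts': array([ 4.35143753e-03, -8.65823150e+01,  6.81742653e-01, -4.35634053e+01,
        1.93057110e-02,  5.08392288e-03, -1.09507321e-04]), 'tcp_pos': array([ 0.26767748, -0.56442583,  0.23071372]), 'eef_rot': array([-1.79935248e+02,  3.76180512e-03,  2.53726171e+01]), 'ft_force': array([-0.48726826, -0.03494217, -0.03097268]), 'wrist_torque': array([ 0.00967189, -0.01233208, -0.01476618]), 'finger_force': 0.0, 'opening': 0.9975371741307664}
```

View pics/top0.png

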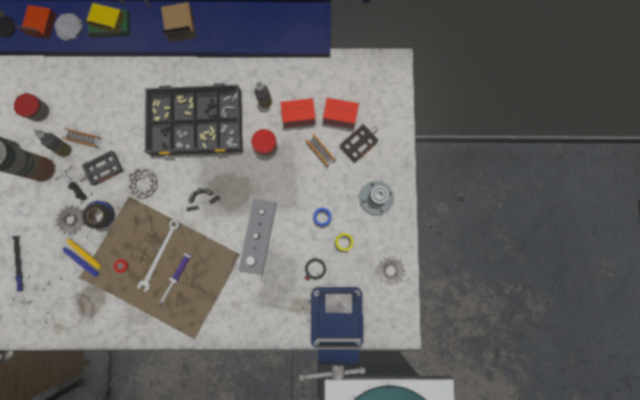

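View pics/side0.png

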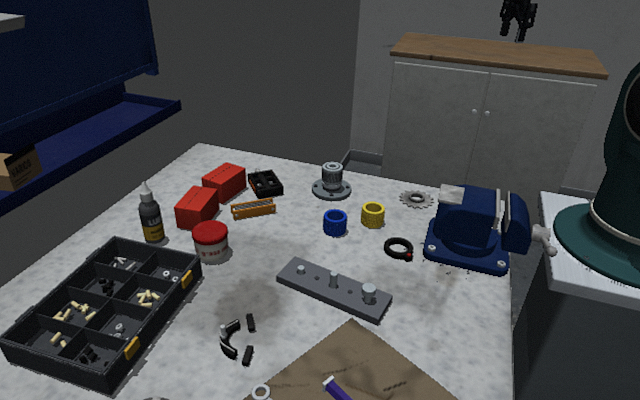

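```bash
python3 - <<'E'
import cv2,numpy as np
t=cv2.imread("pics/top0.png");s=cv2.imread("pics/side0.png")
r=lambda im,x,y,w,h,k:cv2.resize(im[y:y+h,x:x+w],None,fx=k,fy=k,interpolation=cv2.INTER_CUBIC)
a=r(t,230,190,60,95,6);b=r(t,345,165,65,65,6)
c=r(s,270,250,130,75,5);
cv=np.zeros((600,800,3),np.uint8)
cv[:570,:360]=a;cv[:390,370:760]=b
cv2.imwrite("pics/c1.png",cv)
d=r(s,305,150,55,55,7);cv=np.zeros((600,800,3),np.uint8);cc=r(s,270,250,130,75,6)
d=r(s,300,155,65,50,4);cv=np.zeros((600,800,3),np.uint8);cv[:375,:650]=c;cv[380:580,:260]=d;cv2.imwrite("pics/c2.png",cv)
E
```

```text
(no output)
```

View pics/c1.png

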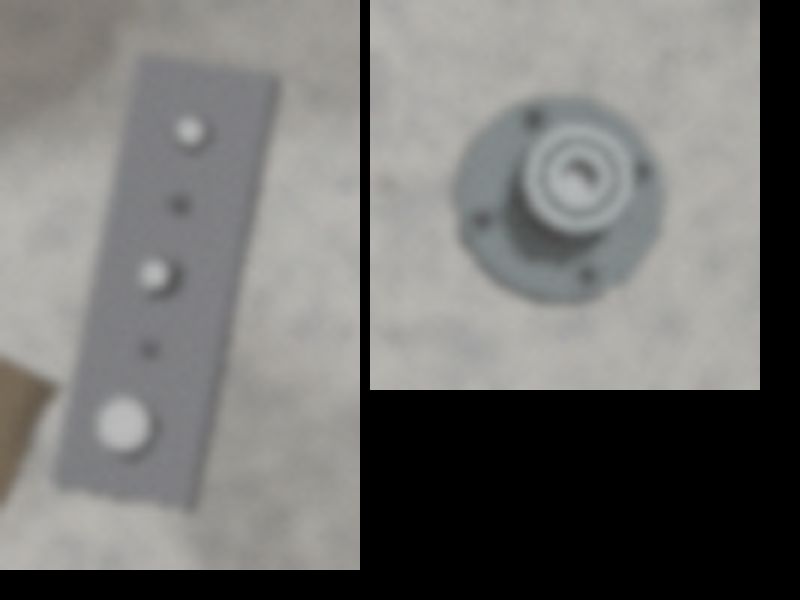

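View pics/c2.png

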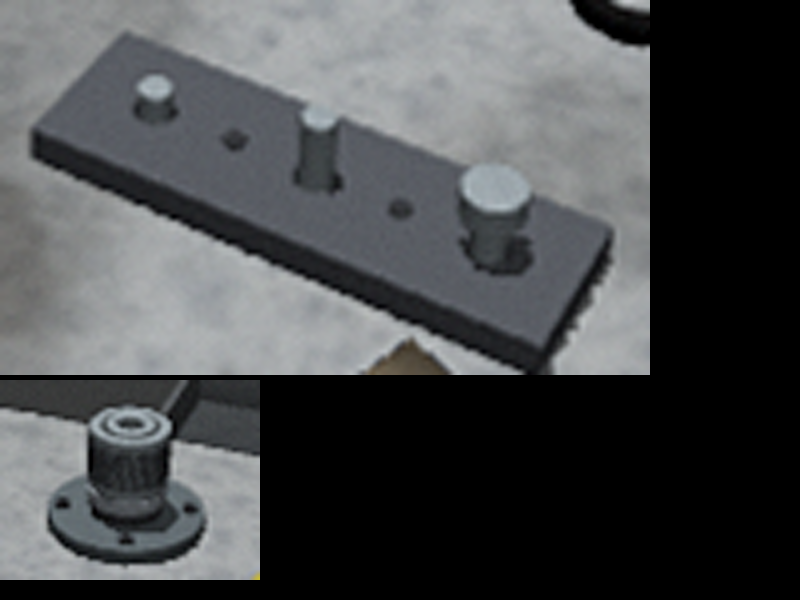

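```bash
cat > m.py <<'E'
from h import *
def tri(pt,ps,S,F):
    (c1,d1),(c2,d2)=ray(S[0],F[0],*pt),ray(S[1],F[1],*ps)
    A=np.stack([d1,-d2],1);k=np.linalg.lstsq(A,c2-c1,rcond=None)[0]
    a,b=c1+k[0]*d1,c2+k[1]*d2; return (a+b)/2,np.linalg.norm(a-b)
def blob(im,u,v,r,rel=.5):
    k=8;x,y=int(u)-r,int(v)-r
    g=cv2.cvtColor(im[y:y+2*r,x:x+2*r],cv2.COLOR_BGR2GRAY)
    g=cv2.resize(g,None,fx=k,fy=k,interpolation=cv2.INTER_CUBIC).astype(int)
    th=g.min()+rel*(g.max()-g.min())
    cs,_=cv2.findContours((g>th).astype(np.uint8),cv2.RETR_EXTERNAL,cv2.CHAIN_APPROX_NONE)
    c=max(cs,key=cv2.contourArea);(a,b),_,_=e=cv2.fitEllipse(c)
    return ((a+.5)/k-.5+x,(b+.5)/k-.5+y),np.array(e[1])/k
E
python3 - <<'E'
from m import *
S=[];F=[]
for n in("top","side"):
    s,f=cam(n);S.append(s);F.append(f)
T,Z=S[0]["pixels"],S[1]["pixels"]
print(get_state()["t"])
for nm,pt,ps,r1,r2,z in(("plug",(256,236),(334,273),6,6,.040),("stub",(261,212),(301,268),6,6,.024),("headed",(251,261),(369,287),9,10,.040)):
    a,ea=blob(T,*pt,r1,.55);b,eb=blob(Z,*ps,r2,.7)
    print(nm,a,ea,b,eb,onz(S[0],F[0],*a,z).round(4),onz(S[1],F[1],*b,z).round(4),*tri(a,b,S,F))
# holder flange by hough-ish: collar top
for nm,a,b,z in(("collar",(379.6,194.6),(332.4,165.6),.064),):
    print(nm,onz(S[0],F[0],*a,z).round(4),onz(S[1],F[1],*b,z).round(4),*tri(a,b,S,F))
print("flange",onz(S[0],F[0],345+188.5/6-.4,165+199/6-.4,.01).round(4))
print("tray",[onz(S[0],F[0],230+x/6-.4,190+y/6-.4,.014).round(4) for x,y in((138,60),(278,78),(196,510),(60,486))])
cv2.imwrite("pics/hold.png",np.hstack([cv2.resize(T[170:215,355:405],None,fx=8,fy=8,interpolation=cv2.INTER_CUBIC),cv2.resize(Z[155:200,308:358],None,fx=8,fy=8,interpolation=cv2.INTER_CUBIC)]))
E
```

```text
0.2
plug (254.8564486503601, 235.09485864639282) [4.4468298 4.8978014] (333.9936475753784, 270.0244629383087) [ 9.00554562 12.290205  ] [0.5013 0.3325 0.04  ] [0.5016 0.3232 0.04  ] [0.50019213 0.33121826 0.04725988] 0.0014290319841258718
stub (261.0297465324402, 211.15170240402222) [3.56544495 3.8276515 ] (300.5443506240845, 266.9581446647644) [4.21333504 6.10334396] [0.5625 0.321  0.024 ] [0.5616 0.3191 0.024 ] [0.56167975 0.32061274 0.02537728] 0.0013277848948830097
headed (249.88405418395996, 260.118203163147) [8.15091515 8.47566032] (369.1495018005371, 282.94044303894043) [16.10951042 19.81002617] [0.4401 0.3433 0.04  ] [0.4407 0.3319 0.04  ] [0.43969169 0.34163544 0.04899877] 0.001063087282368948
collar [0.5994 0.0263 0.064 ] [0.6001 0.0246 0.064 ] [0.59941221 0.02644764 0.06502308] 0.0002551884397700416
flange [0.5994 0.0273 0.01  ]
tray [array([0.5933, 0.3447, 0.014 ]), array([0.5857, 0.2848, 0.014 ]), array([0.4039, 0.316 , 0.014 ]), array([0.4137, 0.3729, 0.014 ])]
```

View pics/hold.png

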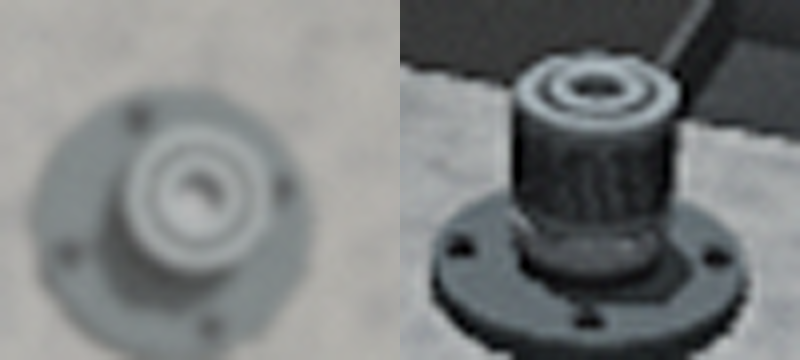

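```bash
cat > rel.py <<'E'
import sys,numpy as np
from scipy.spatial.transform import Rotation as R
from station import get_state
s=get_state();x,y,z,yaw=map(float,sys.argv[1:5])
A=R.from_euler('xyz',s['eef_rot'],degrees=True);B=R.from_euler('xyz',[180,0,yaw],degrees=True)
d=np.array([x,y,z])-s['tcp_pos'];r=(A.inv()*B).as_rotvec(degrees=True)
print('t',s['t'],'q',s['q'].round(1),'tcp',s['tcp_pos'].round(4),s['eef_rot'].round(2))
print('shift first mm',(A.inv().apply(d)*1000).round(1),'rot',r.round(2),'shift after rot',(B.inv().apply(d)*1000).round(1),'ft',s['ft_force'].round(1),'ff',s['finger_force'],'op',s['opening'])
E
python3 rel.py .501 .331 .23 -9.9; python3 rel.py .501 .331 .23 170.1
```

```text
t 0.2 q [62.3 23.9 -0.6 92.5  0.3 63.6 -3. ] tcp [ 0.2677 -0.5645  0.2309] [-179.96    0.     25.37]
shift first mm [ 594.5 -709.2    1.4] rot [-4.000e-02  2.000e-02  3.527e+01] shift after rot [ 7.590e+01 -9.223e+02  9.000e-01] ft [0.6 0.2 0.2] ff 0.0 op 1.0017911717840875
t 0.2 q [62.3 23.9 -0.6 92.5  0.3 63.6 -3. ] tcp [ 0.2677 -0.5645  0.2309] [-179.96    0.     25.37]
shift first mm [ 594.5 -709.2    1.4] rot [-2.0000e-02 -6.0000e-02 -1.4473e+02] shift after rot [-7.590e+01  9.223e+02  9.000e-01] ft [0.6 0.2 0.2] ff 0.0 op 1.0017911717840875
```

```bash
python3 -m inch '[[[0,0,0,37,-44,0,100],[0,0,0,37,-44,0,100],[0,0,0,37,-44,0,100],[0,0,0,37,-44,0,100],[0,0,0,37,-44,0,100],[0,0,0,37,-44,0,100],[0,0,0,37,-44,0,100],[0,0,0,37,-44,0,100],[0,0,0,37,-44,0,100],[0,0,0,37,-44,0,100]]]' 40; python3 rel.py .501 .331 .13 -9.9
```

```text
t: 1.45
tcp_pos: [0.4137, -0.0068, 0.2315]
eef_rot: [180.0, -0.0, 25.4]
ft_force: [1.7, -0.1, -0.1]
opening: 0.608
finger_force: 0.0
t 1.45 q [ 23.9   2.8 -27.8 119.8   1.6  57.7 -69.4] tcp [ 0.4137 -0.0068  0.2315] [ 1.7997e+02 -3.0000e-02  2.5360e+01]
shift first mm [ 223.5 -268.   101.5] rot [ 2.000e-02 -3.000e-02  3.526e+01] shift after rot [  27.9 -347.8  101.5] ft [ 1.7 -0.1 -0.1] ff 0.0 op 0.607621745392541
```

```bash
python3 -m inch '[[[0,0,8.8,0,0,0,100],[0,0,8.8,0,0,0,100],[0,0,8.8,0,0,0,100],[0,0,8.86,0,0,0,100],[0,0,0,4.6,-58,0,100],[0,0,0,4.6,-58,17,100],[0,0,0,4.6,-58,17,100],[0,0,0,4.7,-58,17,100],[0,0,0,4.7,-58,25,100],[0,0,0,4.7,-57.8,25,100]]]'; python3 rel.py .501 .331 .022 -9.9
```

```text
t: 2.7
tcp_pos: [0.5009, 0.3296, 0.1298]
eef_rot: [180.0, -0.0, -9.9]
ft_force: [1.0, -1.1, 0.5]
opening: 0.61
finger_force: 0.0
t 2.7 q [ -11.3   31.6  -33.3  100.3   20.7   54.3 -152.8] tcp [0.5009 0.3296 0.1298] [ 1.7999e+02 -1.0000e-02 -9.9300e+00]
shift first mm [ -0.2  -1.5 107.8] rot [ 0.01 -0.01 -0.03] shift after rot [ -0.2  -1.4 107.8] ft [ 1.  -1.1  0.5] ff 0.0 op 0.6097685559916873
```

```bash
python3 - <<'E'
from m import *
S=[];F=[]
for n in("top","side"):
    s,f=cam(n);S.append(s);F.append(f)
T,Z=S[0]["pixels"],S[1]["pixels"]
p=get_state()["tcp_pos"];print(p,proj(S[0],F[0],p),proj(S[1],F[1],p))
cv2.imwrite("pics/g.png",np.hstack([cv2.resize(T[185:285,215:295],None,fx=5,fy=5,interpolation=cv2.INTER_CUBIC),cv2.resize(Z[200:300,290:370],None,fx=5,fy=5,interpolation=cv2.INTER_CUBIC)]))
E
```

```text
[0.49839681 0.33312661 0.12757824] (np.float64(248.22832853945286), np.float64(234.43669593727643)) (np.float64(336.91752300117986), np.float64(230.7513158350964))
```

View pics/g.png

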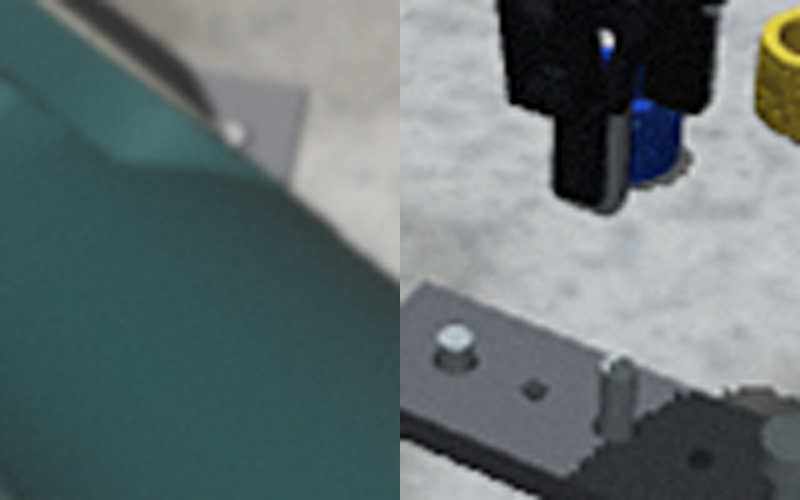

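```bash
python3 -m inch '[[[0,0,0,0,0,0,100],[0,0,0,0,0,0,100],[0,0,0,0,0,20,100],[0,0,0,0,0,20,100],[0,0,0,0,0,20,100],[0,0,0,0,0,10,100],[0,0,0,0,0,0,100],[0,0,0,0,0,0,100],[0,0,0,0,0,0,100],[0,0,0,0,0,0,100]]]'; python3 rel.py .501 .331 .022 -9.9
```

```text
t: 4.05
tcp_pos: [0.5006, 0.328, 0.0613]
eef_rot: [-180.0, -0.0, -9.9]
ft_force: [-0.1, 0.1, -0.1]
opening: 0.612
finger_force: 0.0
t 4.05 q [ -13.3   36.7  -30.5  102.5   24.3   47.4 -155.4] tcp [0.5006 0.328  0.0613] [-1.7998e+02 -3.0000e-02 -9.8900e+00]
shift first mm [-0.2 -3.  39.3] rot [-0.02 -0.03  0.01] shift after rot [-0.2 -3.  39.3] ft [-0.1  0.1 -0.1] ff 0.0 op 0.6120676234168794
```

```bash
python3 -m inch '[[[0,0,0,0,-3,0,100],[0,0,0,0,0,13,100],[0,0,0,0,0,13,100],[0,0,0,0,0,13,100],[0,0,0,0,0,0,100],[0,0,0,0,0,0,255],[0,0,0,0,0,0,255],[0,0,0,0,0,0,255],[0,0,0,0,0,0,255],[0,0,0,0,0,0,255]]]' 40; python3 rel.py .501 .331 .022 -9.9
```

```text
t: 5.3
tcp_pos: [0.5013, 0.331, 0.0224]
eef_rot: [-180.0, -0.0, -9.9]
ft_force: [0.9, -0.2, 5.9]
opening: 0.108
finger_force: 39.1
t 5.3 q [ -15.1   39.9  -28.3  102.9   26.1   43.8 -157. ] tcp [0.5013 0.331  0.0224] [-1.7997e+02 -4.0000e-02 -9.8900e+00]
shift first mm [-0.3  0.1  0.4] rot [-0.03 -0.04  0.01] shift after rot [-0.3  0.1  0.4] ft [ 0.9 -0.2  5.9] ff 39.11716103553772 op 0.10821979503625093
```

```bash
python3 -m inch '[[[0,0,0,0,0,-10,255],[0,0,0,0,0,-20,255],[0,0,0,0,0,-35,255],[0,0,0,0,0,-35,255],[0,0,-8,0,0,0,255],[0,0,-9,0,0,0,255],[0,0,-9,0,0,0,255],[0,0,-9,0,0,0,255],[0,0,0,0,0,0,255],[0,0,0,0,0,0,255]]]' 40; python3 rel.py .600 .027 .12 25
```

```text
t: 6.55
tcp_pos: [0.5011, 0.3308, 0.1225]
eef_rot: [180.0, -0.0, 24.9]
ft_force: [-0.7, -0.0, 0.2]
opening: 0.105
finger_force: 39.0
t 6.55 q [  -6.5   34.2  -40.3  100.3   26.3   55.2 -122.4] tcp [0.5011 0.3308 0.1225] [ 1.800e+02 -3.000e-02  2.489e+01]
shift first mm [-38.2 317.2   2.5] rot [ 0.   -0.03 -0.11] shift after rot [-38.7 317.1   2.5] ft [-0.7 -0.   0.2] ff 38.99764537811279 op 0.10517685504639224
```

```bash
python3 -m inch '[[[0,0,0,-5,45,0,255],[0,0,0,-6,50,0,255],[0,0,0,-6,50,0,255],[0,0,0,-6,50,0,255],[0,0,0,-6,50,0,255],[0,0,0,-6,50,0,255],[0,0,0,-3.5,22,0,255],[0,0,0,0,0,0,255],[0,0,0,0,0,0,255],[0,0,0,0,0,0,255]]]' 40; python3 rel.py .600 .027 .12 25
python3 - <<'E'
from m import *
S=[];F=[]
for n in("top","side"):
    s,f=cam(n);S.append(s);F.append(f)
T,Z=S[0]["pixels"],S[1]["pixels"]
p=get_state()["tcp_pos"];print(p,proj(S[0],F[0],p),proj(S[1],F[1],p),proj(S[1],F[1],p-[0,0,.0164]))
np.savez("st.npz",T=T,Z=Z)
cv2.imwrite("pics/i.png",np.hstack([cv2.resize(T[155:235,345:405],None,fx=6,fy=6,interpolation=cv2.INTER_CUBIC),cv2.resize(Z[120:200,300:365],None,fx=6,fy=6,interpolation=cv2.INTER_CUBIC)]))
E
```

```text
t: 7.8
tcp_pos: [0.6004, 0.0288, 0.1221]
eef_rot: [-180.0, -0.0, 25.2]
ft_force: [-0.4, -0.4, -1.0]
opening: 0.109
finger_force: 39.1
t 7.8 q [ 23.   33.8 -38.6 100.3  25.1  54.8 -90.5] tcp [0.6004 0.0288 0.1221] [-1.7999e+02 -1.0000e-02  2.5170e+01]
shift first mm [-1.1  1.4  2.1] rot [-0.01 -0.01  0.17] shift after rot [-1.1  1.5  2.1] ft [-0.4 -0.4 -1. ] ff 39.05567765235901 op 0.10858181291997854
[0.60045417 0.02839121 0.12196363] (np.float64(382.4930428566691), np.float64(190.3437398059013)) (np.float64(332.9902179760427), np.float64(142.30938098088654)) (np.float64(332.62110943261615), np.float64(149.26225496416393))
```

View pics/i.png

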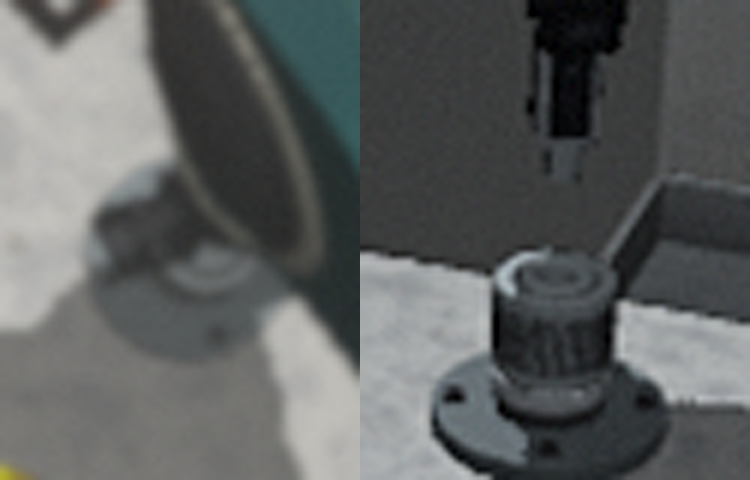

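```bash
python3 rel.py .601 .0265 .067 25.2; python3 -m inch '[[[0,0,0,1.4,1.8,0,255],[0,0,0,0,0,15,255],[0,0,0,0,0,15,255],[0,0,0,0,0,9,255],[0,0,0,0,0,0,255],[0,0,0,0,0,3,255],[0,0,0,0,0,2,255],[0,0,0,0,0,2,255],[0,0,0,0,0,0,255],[0,0,0,0,0,0,255]]]' 40; python3 rel.py .601 .0265 .067 25.2
```

```text
t 7.9 q [ 23.   33.8 -38.6 100.3  25.1  54.8 -90.4] tcp [0.6005 0.0284 0.122 ] [-179.99   -0.     25.16]
shift first mm [-0.3  2.  55. ] rot [-0.01 -0.   -0.04] shift after rot [-0.3  1.9 55. ] ft [ 0.7 -0.4 -0.1] ff 39.05589580535889 op 0.10658674505702545
t: 9.15
tcp_pos: [0.6027, 0.0265, 0.076]
eef_rot: [-180.0, -0.0, 25.1]
ft_force: [-0.4, -0.5, -0.0]
opening: 0.114
finger_force: 39.1
t 9.15 q [ 21.6  37.4 -36.5 101.3  27.9  50.6 -92.3] tcp [0.6027 0.0265 0.076 ] [-1.800e+02 -1.000e-02  2.511e+01]
shift first mm [-1.6 -0.7  9. ] rot [-0.   -0.01 -0.09] shift after rot [-1.6 -0.7  9. ] ft [-0.4 -0.5 -0. ] ff 39.050477743148804 op 0.11410674601074955
```

```bash
python3 -m inch '[[[0,0,0,0,0,2,255],[0,0,0,0,0,2,255],[0,0,0,0,0,2,255],[0,0,0,0,0,2,255],[0,0,0,0,0,0,255],[0,0,0,0,0,0,180],[0,0,0,0,0,0,180],[0,0,0,0,0,0,180],[0,0,0,0,0,0,180],[0,0,0,0,0,0,180]]]' 40; python3 rel.py .601 .0265 .067 25.2
python3 - <<'E'
from m import *
S=[];F=[]
for n in("top","side"):
    s,f=cam(n);S.append(s);F.append(f)
Z=S[1]["pixels"]
cv2.imwrite("pics/j.png",cv2.resize(Z[120:200,290:375],None,fx=7,fy=7,interpolation=cv2.INTER_CUBIC))
E
```

```text
t: 10.4
tcp_pos: [0.6026, 0.0265, 0.0679]
eef_rot: [-180.0, 0.0, 25.1]
ft_force: [0.0, -0.2, 0.1]
opening: 0.294
finger_force: 0.0
t 10.4 q [ 21.3  38.  -36.1 101.5  28.3  49.8 -92.6] tcp [0.6026 0.0265 0.0679] [-180.      0.     25.11]
shift first mm [-1.5 -0.7  0.9] rot [-0.    0.   -0.09] shift after rot [-1.5 -0.7  0.9] ft [ 0.  -0.2  0.1] ff 0.0 op 0.29448271389677144
```

View pics/j.png

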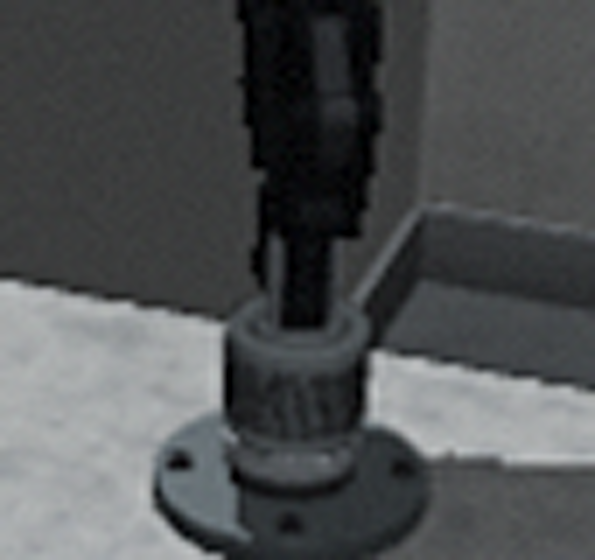

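```bash
python3 -m inch '[[[0,0,0,0,0,-15,180],[0,0,0,0,0,-30,100],[0,0,0,0,0,-40,0],[0,0,-10,0,0,0,0],[0,0,-10,0,0,0,0],[0,0,-10,0,0,0,0],[0,0,-10,0,0,0,0],[0,0,-10,0,0,0,0],[0,0,-10,0,0,0,0],[0,0,0,0,0,0,0]]]' 40; python3 rel.py .601 .0265 .034 85
python3 - <<'E'
from m import *
s,f=cam("side");Z=s["pixels"]
print(proj(s,f,[.601,.0265,.079]),proj(s,f,[.601,.0265,.065]))
cv2.imwrite("pics/k.png",cv2.resize(Z[120:200,290:375],None,fx=7,fy=7,interpolation=cv2.INTER_CUBIC))
E
```

```text
t: 11.75
tcp_pos: [0.6028, 0.0263, 0.1536]
eef_rot: [180.0, -0.0, 85.0]
ft_force: [0.3, -0.7, -0.0]
opening: 1.001
finger_force: 0.0
t 11.75 q [ 32.6  36.7 -53.   98.4  32.8  61.7 -36.1] tcp [0.6028 0.0263 0.1536] [ 1.7998e+02 -2.0000e-02  8.5040e+01]
shift first mm [ -0.   -1.8 119.6] rot [ 0.02 -0.02  0.04] shift after rot [  0.   -1.8 119.6] ft [ 0.3 -0.7 -0. ] ff 0.0 op 1.0013066039213074
(np.float64(332.0611933150711), np.float64(159.83967754418876)) (np.float64(331.76068017600295), np.float64(165.50019311867752))
```

View pics/k.png

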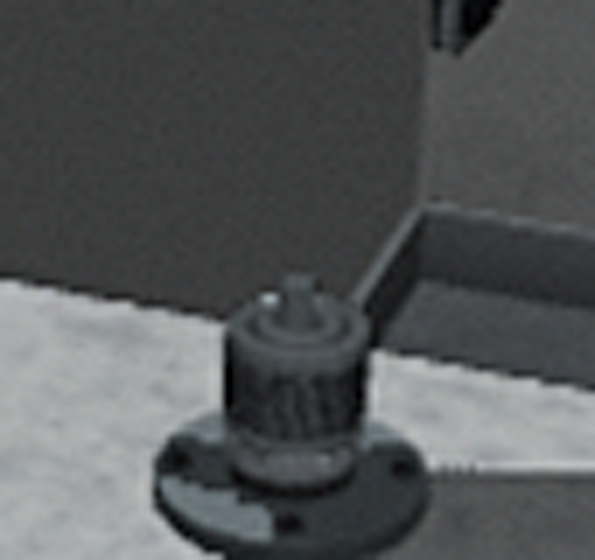

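```bash
python3 -m inch '[[[0,0,0,0,-1.8,25,0],[0,0,0,0,0,30,0],[0,0,0,0,0,30,0],[0,0,0,0,0,20,0],[0,0,0,0,0,14.5,0],[0,0,0,0,0,0,255],[0,0,0,0,0,0,255],[0,0,0,0,0,0,255],[0,0,0,0,0,0,255],[0,0,0,0,0,0,255]]]' 40; python3 rel.py .601 .0265 .034 85; python3 -c "
from station import get_state as g;print(g()['wrist_torque'])"
```

```text
t: 13.05
tcp_pos: [0.6017, 0.0267, 0.0344]
eef_rot: [179.9, -0.0, 85.1]
ft_force: [1.4, -0.8, 8.2]
opening: 0.525
finger_force: 40.4
t 13.05 q [ 28.1  44.9 -46.3 102.1  40.9  51.2 -41.8] tcp [0.6017 0.0267 0.0344] [ 1.7989e+02 -1.0000e-02  8.5090e+01]
shift first mm [-0.2 -0.7  0.4] rot [ 0.11 -0.01  0.09] shift after rot [-0.2 -0.7  0.4] ft [ 1.4 -0.8  8.2] ff 40.36567345261574 op 0.5253006988097331
[-0.05326115 -0.21791444 -0.01167923]
```

```bash
python3 -m inch '[[[0,0,2.5,0,0,0.3,255],[0,0,2.5,0,0,0,255],[0,0,2.5,0,0,0,255],[0,0,2.5,0,0,0,255],[0,0,2.5,0,0,0,255],[0,0,2.5,0,0,0,255],[0,0,2.5,0,0,0,255],[0,0,2.5,0,0,0,255],[0,0,0,0,0,0,255],[0,0,0,0,0,0,255]]]' 40; python3 rel.py .601 .0265 .034 65; python3 -c "
from station import get_state as g;print(g()['wrist_torque'])"
```

```text
t: 14.3
tcp_pos: [0.6018, 0.0266, 0.0342]
eef_rot: [179.9, -0.0, 65.1]
ft_force: [0.7, -0.3, 8.8]
opening: 0.522
finger_force: 40.5
t 14.3 q [ 25.3  43.2 -42.  102.2  37.2  49.3 -59.2] tcp [0.6018 0.0266 0.0342] [ 1.7989e+02 -5.0000e-02  6.5090e+01]
shift first mm [-0.5 -0.7  0.2] rot [ 0.11 -0.05  0.09] shift after rot [-0.5 -0.7  0.2] ft [ 0.7 -0.3  8.8] ff 40.5118880874943 op 0.5217849407642243
[-0.20647933 -0.25974316 -0.06348059]
```

```bash
python3 -m inch '[[[0,0,2.5,0,0,0.2,255],[0,0,2.5,0,0,0,255],[0,0,2.5,0,0,0,255],[0,0,2.5,0,0,0,255],[0,0,2.5,0,0,0,255],[0,0,2.5,0,0,0,255],[0,0,0,0,0,0,255],[0,0,0,0,0,0,255],[0,0,0,0,0,0,255],[0,0,0,0,0,0,255]]]' 40; python3 rel.py .601 .0265 .034 50; python3 -c "
from station import get_state as g;print(g()['wrist_torque'])"
```

```text
t: 15.55
tcp_pos: [0.6009, 0.0266, 0.0328]
eef_rot: [-180.0, -0.0, 50.1]
ft_force: [-0.1, 0.7, -1.2]
opening: 0.527
finger_force: 40.9
t 15.55 q [ 23.1  42.1 -38.7 102.3  34.3  48.  -72.1] tcp [0.6009 0.0266 0.0328] [-179.99   -0.     50.12]
shift first mm [ 0.   0.2 -1.2] rot [-0.01 -0.    0.12] shift after rot [ 0.   0.2 -1.2] ft [-0.1  0.7 -1.2] ff 40.940358869265765 op 0.5271879491886188
[-0.01619452  0.06188779 -0.04943001]
```

```bash
python3 -m inch '[[[0,0,0,0,0,1,255],[0,0,0,0,0,1,255],[0,0,0,0,0,1,255],[0,0,0,0,0,1,255],[0,0,0,0,0,0,255],[0,0,0,0,0,0,255],[0,0,0,0,0,0,255],[0,0,0,0,0,0,255],[0,0,0,0,0,0,255],[0,0,0,0,0,0,255]]]' 60; python3 rel.py .601 .0265 .034 50
```

```text
t: 16.8
tcp_pos: [0.6009, 0.0266, 0.0289]
eef_rot: [-180.0, -0.0, 50.1]
ft_force: [-0.8, 0.2, 5.1]
opening: 0.524
finger_force: 60.9
t 16.8 q [ 22.9  42.4 -38.5 102.4  34.6  47.7 -72.3] tcp [0.6009 0.0266 0.0289] [-180.     -0.     50.11]
shift first mm [-0.   0.2 -5.1] rot [-0.   -0.    0.11] shift after rot [-0.   0.2 -5.1] ft [-0.8  0.2  5.1] ff 60.86715705692768 op 0.5244987137107854
```

```bash
python3 -m inch '[[[0,0,0,0,0,1,255],[0,0,0,0,0,1,255],[0,0,0,0,0,1,255],[0,0,0,0,0,1,255],[0,0,0,0,0,0.8,255],[0,0,0,0,0,0,255],[0,0,0,0,0,0,255],[0,0,0,0,0,0,255],[0,0,0,0,0,0,255],[0,0,0,0,0,0,255]]]' 60; python3 rel.py .601 .0265 .034 50
```

```text
t: 18.05
tcp_pos: [0.6009, 0.0266, 0.0247]
eef_rot: [180.0, 0.0, 50.1]
ft_force: [-7.2, -2.3, 18.6]
opening: 0.523
finger_force: 62.3
t 18.05 q [ 22.7  42.7 -38.3 102.5  34.9  47.3 -72.6] tcp [0.6009 0.0266 0.0247] [1.7998e+02 1.0000e-02 5.0110e+01]
shift first mm [-0.   0.1 -9.3] rot [0.02 0.01 0.11] shift after rot [-0.   0.1 -9.3] ft [-7.2 -2.3 18.6] ff 62.29435784742236 op 0.5226883640644123
```

```bash
python3 -m inch '[[[0,0,0,0,0,0.4,255],[0,0,0,0,0,0,255],[0,0,0,0,0,0,255],[0,0,0,0,0,0,255],[0,0,0,0,0,0,255],[0,0,0,0,0,0,255],[0,0,0,0,0,0,255],[0,0,0,0,0,0,255],[0,0,0,0,0,0,255],[0,0,0,0,0,0,255]]]' 60; python3 rel.py .601 .0265 .034 50
python3 - <<'E'
from m import *
s,f=cam("side");Z=s["pixels"]
for z in(.054,.018,.01): print(z,proj(s,f,[.601,.0265,z]))
cv2.imwrite("pics/l.png",cv2.resize(Z[130:210,290:375],None,fx=7,fy=7,interpolation=cv2.INTER_CUBIC))
E
```

```text
t: 19.3
tcp_pos: [0.601, 0.0267, 0.0247]
eef_rot: [180.0, 0.0, 50.1]
ft_force: [-11.1, -2.1, 25.9]
opening: 0.522
finger_force: 63.0
t 19.3 q [ 22.7  42.7 -38.3 102.5  34.9  47.3 -72.6] tcp [0.601  0.0267 0.0247] [1.7996e+02 2.0000e-02 5.0110e+01]
shift first mm [-0.1  0.1 -9.3] rot [0.04 0.02 0.11] shift after rot [-0.1  0.1 -9.3] ft [-11.1  -2.1  25.9] ff 62.97407078789547 op 0.5221971100387736
0.054 (np.float64(331.5277584584852), np.float64(169.88754541127315))
0.018 (np.float64(330.78449484239627), np.float64(183.88778276484925))
0.01 (np.float64(330.623168089829), np.float64(186.9265603647927))
```

View pics/l.png

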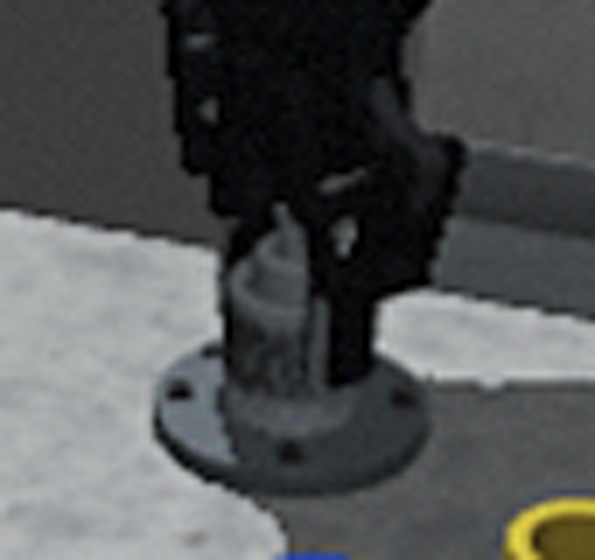

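```bash
python3 -c "
from station import sign_off;print(sign_off())"
```

```text
the job is handed in; nothing more can be done
None
```

I handed the job in at about 19 s with the long plug seated in the bore and the collar pushed down onto its stop and still gripped (about 63 N); the stub and headed plug weren't touched, and the hand-in returned no verdict.

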